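# Fetch the spacer pin with sprung tongs and press it home

### The job

With the sprung tongs from the grey stand, reach down into the long narrow slot of the aluminium tube block, squeeze them on the steel spacer pin standing at its bottom and lift it out. Push the pin down into the small square socket at the other end of the block until you feel it land on the sprung pad at the bottom, and lean on it there for a moment with about 15 N; the pad is spoilt by more than 20 N. Then let go of the pin, leave it in the socket, and put the tongs back upright in their stand, without touching the pin with the robot's own fingers or disturbing the vials and the dish.

Things in the scene. Friction and masses are not known exactly. Their poses are not given: they have to be found in the camera images.
- tongs_grip (a point): Middle of the tongs' grip, 78 mm above the tips. Steel tongs 110 mm tall in the stand; z up, y across the jaws. Squeeze the two flat knurled outer handle plates (18 mm wide in x, from 60 to 98 mm above the tips; 40 mm over them when free). Squeezed to about 35 mm, the tongs are held with jaws still open; 28 mm with jaws on the pin. Under the plates are finger rests, 50 mm over both.
- tongs: The same tongs; origin midway between the jaw tips, z up along the tongs, y across the jaws. The jaws slide parallel along y, both alike, up to 7 mm each; a spring opens each with 4 N when free, 9 N when on the pin. A cap (16 x 25 mm) closes the top, 100 to 110 mm above the tips.
- tongs_tip (a point): Point midway between the jaw tips. Jaw blades are 11 mm wide (x) and 4 mm thick (y), inner faces 24 mm apart when free. Between them a fixed middle rod ends in a stop foot 10 mm above the tips: it lands on the pin's top when the jaws reach 10 mm down round the pin, and pushes the pin.
- pin_center (a point): Centre (19 mm above its foot) of the loose upright steel spacer pin, a round cylinder 12 mm in diameter and 38 mm tall with a 2 mm chamfer at the foot.
- pin: The same pin; origin at the centre of its underside, z along it.
- block: Fixed aluminium tube block 50 x 110 x 70 mm (x, y, z), origin at the centre of its underside. Open on top: a slot at y = -28 mm and a socket at y = +28 mm, mouths with 1.5 mm chamfers.
- slot_mouth (a point): Centre of the slot's mouth at the block's top, 70 mm up; axes as the block. The slot is 16 mm (x) by 38 mm (y); its floor, where the pin stands, lies 58 to 66 mm below the mouth.
- socket_mouth (a point): Centre of the socket's mouth at the block's top; axes as the block. The socket is 13 mm square. A side spring in it grips the pin, so that sliding it down takes up to about 4 N. The sprung pad at the bottom lies somewhere between 7 and 26 mm below the mouth; where exactly is set differently each time and is found only by feel.
- stand: Fixed grey stand for the tongs, 44 x 66 x 42 mm on a 70 x 80 mm foot, origin at the centre of its underside. Slot on top 14.5 mm (x) by 38 mm (y), 37 mm deep (floor 5 mm up), 2 mm chamfer; the tongs stand in it with their y along its y.
- stand_mouth (a point): Centre of the stand slot's mouth, 42 mm up; axes as the stand.
- vial_a: Bystander: white-capped vial standing behind the work, 13 x 48 mm, origin at its foot.
- vial_b: Bystander: green-capped vial standing behind the work, 13 x 48 mm, origin at its foot.
- dish: Bystander: small clear dish, 40 mm wide, 14 mm high, in front of the work, origin at its underside.
- pad (a joint): Sinking of the small square pad at the bottom of the socket, m: 0 when unloaded, more as it is pressed down; stiff spring, 8 N for each mm.
Mind the look-alikes: they are no part of the job. Of the things shaped like the tongs, the bare steel one is meant.

How it is judged (in metres and radians):
On the way, in this order (a step that is already met when the one before it is completed fails the run):
1. the tongs hold the pin clear above the block, its centre more than 90 mm above the block's underside (z of pin_center in the frame of block above 0.09 m and contact force between tongs and pin above 0.5 N), for 0.2 s.
2. the pin, in the socket, is pressed on the pad with more than 8 N (pad sunk more than 1 mm) (value of joint pad above 0.001 m and z of pin in the frame of block below 0.065 m and horizontal distance between pin and socket_mouth below 0.002 m), for 0.2 s.
At the end, for the whole second after the job is handed in: The pin stands in the socket, its foot at least 5 mm below the mouth and within 2 mm of its centre, within 0.12 rad of upright; the tongs stand in their stand, tips within 6 mm of its axis and 5 mm of its slot floor, within 0.17 rad of upright; both are at rest (z of pin in the frame of block below 0.065 m and horizontal distance between pin and socket_mouth below 0.002 m and angle between pin's own z axis and vertical below 0.12 rad and horizontal distance between tongs_tip and stand below 0.006 m and z of tongs_tip in the frame of stand below 0.01 m and angle between tongs's own z axis and vertical below 0.17 rad and linear speed of tongs below 0.03 m/s and linear speed of pin below 0.02 m/s); the robot touches nothing.
It fails at once if the robot's fingers touch the pin (contact force between the fingers and pin above 0.5 N).
It fails at once if the pad is pressed with more than 20 N (sunk more than 2.5 mm) (value of joint pad above 0.0025 m).
It fails at once if a vial or the dish is moved by more than 20 mm (distance of any of vial_a, vial_b, dish from where it was at the start of the episode above 0.02 m).
It also fails if it takes over 61 s, if anything falls off the work surface, if the arm or the gripper's body presses on something with over 40 N, if the wrist force passes 120 N, or if a joint passes its speed limit or range.

### The arm

A 7-joint arm with a two-finger parallel gripper is mounted at the origin on a cart in front of the work surface, level with it; the furniture and walls round the work are solid. World frame = base frame: x ahead of the robot, y to its left, z up, the work surface at z = 0. Lengths are in mm, angles in degrees, forces in N, time in s.
With the tool pointing down it reaches from about 400 to 875 mm from the base axis. Payload 6.5 kg.
Tool frame: the origin (TCP) lies between the finger pads; the fingertips stand 14 mm ahead of it and the grasp point (between the pads) lies 5 mm behind it; z points along the fingers, y is the line along which they close (so a half turn about z gives the same grasp; the last joint's range is limited). The gripper opens to 85 mm and grips with 20 to 120 N. Pads are 22 mm wide; open, the fingers measure 114 mm over their backs; the gripper's body (76 mm by 85 mm) begins 54 mm behind the grasp point. The pads swing forward as they close: fully open they stand 13 mm farther back than shut.
Start: joints at [-74.668, 30.733, -0.252, 88.115, 0.149, 61.152, -4.079], TCP at [212.958, 614.117, 245.29] pointing down, gripper open.
Joint ranges: [-154.64, 154.64], [-21.42, 123.67], [-72.66, 72.17], [13.99, 137.28], [-74.86, 254.86], [10.95, 109.41], [-158.01, 158.01]. Speed limits (degrees/s): [136.94, 136.94, 180, 180, 180, 180, 180].

### API

Orientations are given as a 3x3 rotation matrix whose columns are the frame's x, y, z axes.
In Python, from bench import arm gives the robot as it stands.
- The arm moves only by the tool send_rows, never from a script. Its argument "deltas" is a list of rows, each an object with "claw": the closure, from 0 (fully open) to 1 (shut); "delta_pos": the shift along the tool's x, y, z in m, a list of three; "rot": the turn, a rotation vector about the tool's x, y, z in rad, a list of three. A call has exactly 10 rows; each row shifts and turns the commanded pose from where the row before left it, along the tool's axes as they then stand; what a row does not reach is not made up. A row lasts 1/10 s, in which the tool goes at most 50 mm and 8.59 degrees, less where a joint would pass 70% of its speed; a pose out of reach is approached as far as the arm can. A call is refused whole if a number of a shift passes 0.05 or a number of a turn 0.15, either way. A call with a gripper value outside its range is refused whole. The fingers move at their own pace and stop on an object; "squeeze" is the grip in N (left out, the last holds). Time passes only in rows, so rows that do not move let the fingers close, or fill a call up. It gives the time, the measured TCP pose, the force, the opening and the grip force at its end, in the units of the state.
- arm.get_state(): the state, without advancing time (a new reading comes with each control period).
- arm.read_camera(name): name is "scene" or "top" or "wrist"; returns a dict with "color" (420x560x3 uint8, red, green, blue), "depth" (420x560 float32, mm along the optical axis (not along the pixel's ray), 0 where there is no reading), "camera_matrix" (3x3 intrinsics, pixels), "extrinsics" (4x4, takes a point from camera to world coordinates). Camera axes: x right, y down, z forward; pixel columns grow to the right and rows downward; lengths in mm; the calibration is good to about 2 mm. A picture is of the moment at which its call begins.
- arm.sign_off(): hands the job in; it is judged then, once.
Trained networks look in the newest picture that a camera, given by its name, has taken for a name from the list of things; names that differ only in an ending like _2 or _b are one class to them, and where a whole thing is asked for, a point or a joint stands for the part that bears it (a point fixed in the world has none). Each returns a list of dicts, best first, with "conf" (0 to 1); they miss things now and then, are a little off and sometimes report something else, mostly with a low value. They report only what shows in the picture. A call takes as long as a camera call. They do not tell look-alikes from the thing itself.
- arm.search_frame(camera, name): "bbox" ([left, top, width, height] in pixels, round what is visible of it).
- arm.silhouettes(camera, name): "mask" (420x560 bool, what is visible of it) and "bbox" ([left, top, width, height] in pixels, round what is visible of it).
The state is a dict: "t": time; "joint_pos": joint angles; "joint_vel": joint speeds; "joint_torque": joint torques, N m; "ee_pos": TCP position; "tool_rot": TCP orientation; "contact_force": force on the tool from outside, world axes, zero at the start; "ft_torque": the same for the moment, N m; "grip_width": finger opening in mm; "grasp_force": force on a finger pad.
Only numpy, scipy, OpenCV 4.12 (cv2) and the standard library are available. Lean on these libraries where they do the work, as an engineer would, in place of code of your own. Each camera call takes 0.05 s, during which the arm holds its last target. There are 200 camera calls.

## Working session

There is one attempt and no reset: what is moved stays moved. The work goes in short steps, Python scripts to look and compute and a tool call to move; the robot and the scene stay as the last step left them, time stands still between calls to the robot, and variables do not carry over. Pictures are saved under pics/ and viewed, at most 10 in all, crops included, and the job is handed in when it is done.

Besides the shell and the picture viewer there is one more tool, called after "Request:" as name(argument=value, ...), one argument or row to a line, values as JSON. send_rows: Moves the arm, as the interface text tells. Its arguments: {"type":"object","properties":{"deltas":{"type":"array","items":{"type":"object","properties":{"claw":{"type":"number"},"delta_pos":{"type":"array","items":{"type":"number"}},"rot":{"type":"array","items":{"type":"number"}}}}},"squeeze":{"type":"number"}},"required":["deltas"]}

```bash
mkdir -p pics; cat > h.py <<'E'
import numpy as np, cv2
from bench import arm
def cloud(c):
    d=c["depth"].astype(float); K=c["camera_matrix"]; E=np.array(c["extrinsics"])
    v,u=np.mgrid[:d.shape[0],:d.shape[1]]
    P=np.stack([(u-K[0][2])/K[0][0]*d,(v-K[1][2])/K[1][1]*d,d],-1)
    W=P@E[:3,:3].T+E[:3,3]; W[d==0]=np.nan
    return W
def save(c,n): cv2.imwrite("pics/"+n,c["color"][:,:,::-1])
E
python3 - <<'E'
from h import *
s=arm.get_state(); print(s["t"],s["ee_pos"],s["tool_rot"],s["grip_width"])
ims=[]
for cam in("top","scene"):
    c=arm.read_camera(cam); W=cloud(c); np.savez(cam+".npz",W=W,color=c["color"],K=c["camera_matrix"],E=c["extrinsics"])
    ims.append(c["color"])
    print(cam,np.round(np.array(c["extrinsics"])[:3],2).tolist())
    for n in("tongs","pin","block","stand","vial_a","dish"):
        for r in arm.silhouettes(cam,n):
            p=W[r["mask"]]; p=p[~np.isnan(p[:,0])]
            print(n,round(r["conf"],2),r["bbox"],np.round(np.median(p,0)) if len(p) else "", np.round(np.percentile(p[:,2],97)) if len(p) else "")
cv2.imwrite("pics/a.png",cv2.resize(np.vstack(ims)[:,:,::-1],(560,840))[:420]);cv2.imwrite("pics/b.png",ims[1][:,:,::-1])
E
```

```text
0.0 [212.73981274 613.54688696 244.40502646] [[-9.44851914e-01  3.27497558e-01 -4.57087972e-04]
 [ 3.27497855e-01  9.44850410e-01 -1.69074675e-03]
 [-1.21835674e-04 -1.74720063e-03 -9.99998466e-01]] 85.3005074067156
top [[-0.02, -0.99, 0.15, 346.91], [-1.0, 0.02, -0.01, 388.17], [0.01, -0.15, -0.99, 1160.0]]
tongs 0.67 [272.9, 221.6, 15.9, 11.7] [476. 373. 103.] 116.0
tongs 0.42 [184.4, 249.6, 16.3, 13.0] [411. 611.  98.] 111.0
tongs 0.42 [341.3, 258.3, 19.8, 12.3] [377. 193.  98.] 113.0
pin 0.49 [265.4, 215.4, 30.0, 31.0] [470. 373.   7.] 67.0
block 0.71 [349.2, 216.4, 49.1, 23.4] [473. 113.  69.] 73.0
stand 0.95 [265.2, 215.4, 28.0, 30.3] [466. 375.  25.] 45.0
dish 0.53 [310.4, 260.9, 10.1, 11.9] [374. 267.  12.] 17.0
scene [[0.88, -0.29, 0.38, 157.3], [-0.48, -0.5, 0.72, -278.05], [-0.02, -0.82, -0.57, 606.42]]
tongs 0.95 [197.7, 167.3, 17.6, 40.1] [412. 611.  68.] 111.0
tongs 0.8 [216.1, 180.2, 14.7, 43.3] [422. 513.  71.] 111.0
tongs 0.76 [181.1, 159.3, 10.7, 40.0] [382. 685.  75.] 112.0
tongs 0.68 [260.9, 271.6, 15.8, 54.6] [373. 172.  80.] 112.0
tongs 0.61 [267.8, 199.3, 11.2, 37.8] [473. 360.  86.] 116.0
pin 0.65 [306.6, 280.0, 63.8, 74.6] [463.  91.  62.] 72.0
stand 0.95 [255.4, 225.8, 33.3, 34.5] [466. 351.  21.] 44.0
vial_a 0.57 [351.3, 218.1, 3.3, 22.0] [657. 315.  28.] 50.0
vial_a 0.52 [361.9, 233.5, 5.6, 18.3] [652. 257.  30.] 50.0
dish 0.73 [255.8, 225.7, 32.0, 35.1] [467. 351.  22.] 44.0
dish 0.61 [242.8, 279.2, 22.1, 22.4] [373. 264.  14.] 16.0
```

```bash
python3 - <<'E'
import cv2
from h import *
t=np.load("top.npz"); s=np.load("scene.npz")
a=cv2.resize(t["color"][190:290,170:430,::-1],(780,300),interpolation=cv2.INTER_CUBIC)
b=cv2.resize(s["color"][140:380,150:410,::-1],(325,300),interpolation=cv2.INTER_CUBIC)
o=np.zeros((600,780,3),np.uint8);o[:300]=a;o[300:,:325]=b
b2=cv2.resize(s["color"][260:370,240:400,::-1],(436,300),interpolation=cv2.INTER_CUBIC);o[300:,335:771]=b2
cv2.imwrite("pics/c.png",o)
# block top fit
W=t["W"];K=t["K"];
def fit(W,z0,z1,xr,yr):
    m=(W[...,2]>z0)&(W[...,2]<z1)&(W[...,0]>xr[0])&(W[...,0]<xr[1])&(W[...,1]>yr[0])&(W[...,1]<yr[1])
    p=W[m][:,:2].astype(np.float32); return len(p),cv2.minAreaRect(p),p.mean(0)
print("block",fit(W,64,76,(420,530),(30,190)))
print("stand",fit(W,37,48,(420,520),(320,430)))
print("tongs top",fit(W,104,125,(440,520),(340,410)), "foot",fit(W,3,15,(415,525),(315,435)))
W=s["W"]
print("block",fit(W,64,76,(420,530),(30,190)));print("stand",fit(W,37,48,(420,520),(310,430)))
print("tongs top",fit(W,104,125,(440,520),(330,410)))
E
```

```text
block (626, ((476.6056213378906, 104.50748443603516), (52.2113151550293, 110.9115219116211), 4.193064212799072), array([475.37097 , 107.437386], dtype=float32))
stand (218, ((477.1226806640625, 372.91021728515625), (65.56692504882812, 44.282737731933594), 70.73544311523438), array([474.29135, 373.45538], dtype=float32))
tongs top (63, ((477.41754150390625, 373.7322692871094), (37.64728927612305, 16.273649215698242), 70.05081176757812), array([476.35754, 372.97366], dtype=float32)) foot (219, ((470.765380859375, 374.385498046875), (118.43633270263672, 107.11265563964844), 89.09662628173828), array([472.0666, 375.9793], dtype=float32))
block (1386, ((476.8571472167969, 105.74392700195312), (54.67656326293945, 111.6480484008789), 3.748732566833496), array([474.313  , 103.41935], dtype=float32))
stand (289, ((477.640625, 374.5704040527344), (70.21100616455078, 44.176673889160156), 70.41633605957031), array([473.11377, 366.522  ], dtype=float32))
tongs top (78, ((475.8851318359375, 370.28240966796875), (32.494178771972656, 15.863214492797852), 68.9165267944336), array([475.45038, 369.6184 ], dtype=float32))
```

View pics/c.png

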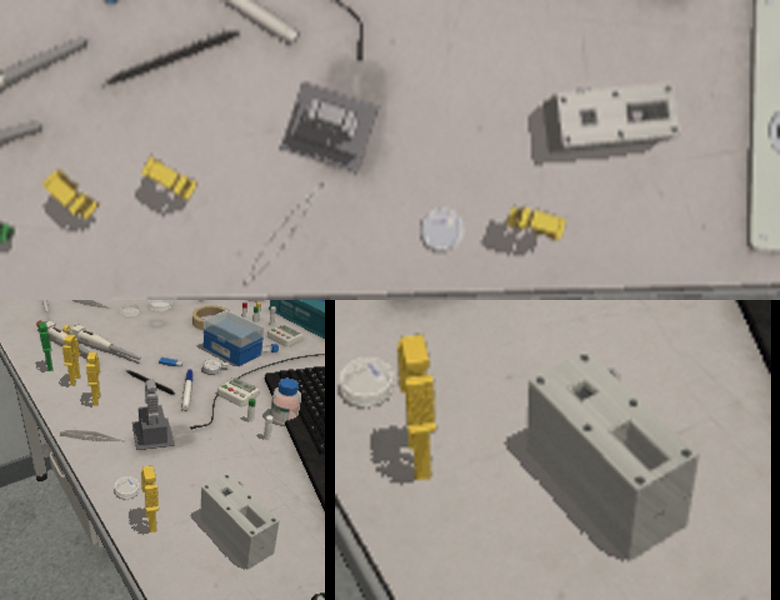

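The top view shows the bare steel tongs in the grey stand (crop about (330,125)). The block is at (615,115), with its socket on the left (+y) and its slot on the right. The yellow and green tongs are the look-alikes.

Request:
send_rows(
  deltas=[
    {"claw":0,"delta_pos":[-0.036,-0.0155,0],"rot":[0,0,0]},
    {"claw":0,"delta_pos":[-0.036,-0.0155,0],"rot":[0,0,0]},
    {"claw":0,"delta_pos":[-0.036,-0.0155,0],"rot":[0,0,0]},
    {"claw":0,"delta_pos":[-0.036,-0.0155,0],"rot":[0,0,0]},
    {"claw":0,"delta_pos":[-0.036,-0.0155,0],"rot":[0,0,0]},
    {"claw":0,"delta_pos":[-0.036,-0.0155,0],"rot":[0,0,0]},
    {"claw":0,"delta_pos":[-0.036,-0.0155,0],"rot":[0,0,0]},
    {"claw":0,"delta_pos":[-0.036,-0.0155,0],"rot":[0,0,0]},
    {"claw":0,"delta_pos":[-0.036,-0.0155,0],"rot":[0,0,0]},
    {"claw":0,"delta_pos":[0,0,0],"rot":[0,0,0]},
  ],
)

```text
t: 1.7
ee_pos: [478.8, 370.1, 245.6]
tool_rot: [[-0.942, 0.337, 0.003], [0.337, 0.942, -0.003], [-0.004, -0.002, -1.0]]
contact_force: [-0.4, -0.5, 0.2]
grip_width: 85.5
grasp_force: 0.0
```

```bash
cat >> h.py <<'E'
def fit(W,z0,z1,xr,yr):
    m=(W[...,2]>z0)&(W[...,2]<z1)&(W[...,0]>xr[0])&(W[...,0]<xr[1])&(W[...,1]>yr[0])&(W[...,1]<yr[1])
    p=W[m][:,:2].astype(np.float32); r=cv2.minAreaRect(p); return len(p),np.round(r[0],1),np.round(r[1],1),round(r[2],1)
E
python3 - <<'E'
from h import *
s=arm.get_state(); print(s["t"],s["ee_pos"],s["tool_rot"].round(4).tolist(),s["contact_force"])
c=arm.read_camera("wrist"); W=cloud(c); save(c,"w1.png"); print(np.array(c["extrinsics"]).round(2).tolist())
print("stand",fit(W,37,48,(420,520),(310,430)))
print("tongs top",fit(W,106,125,(440,520),(330,410)))
m=(W[...,2]>106)&(abs(W[...,0]-477)<35)&(abs(W[...,1]-372)<35); print(np.nanmedian(W[m][:,2]))
E
```

```text
1.7 [478.80589156 370.12292009 245.58310525] [[-0.9416, 0.3366, 0.0034], [0.3366, 0.9416, -0.0029], [-0.0042, -0.0016, -1.0]] [-0.3923171  -0.50503216  0.17789678]
[[0.34, 0.9, 0.28, 409.06], [0.94, -0.32, -0.1, 395.37], [-0.0, 0.29, -0.96, 372.54], [0.0, 0.0, 0.0, 1.0]]
stand (1446, array([477.1, 373.8]), array([66.1, 43.7]), 70.3)
tongs top (636, array([477.5, 373.9]), array([24.3, 16.5]), 70.0)
313.8670473361591
```

View pics/w1.png

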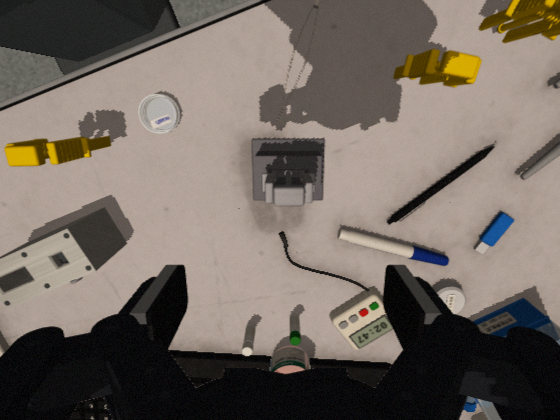

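Request:
send_rows(
  deltas=[
    {"claw":0,"delta_pos":[0.0026,0.0031,0.03],"rot":[0,0,0]},
    {"claw":0,"delta_pos":[0,0,0.03],"rot":[0,0,0]},
    {"claw":0,"delta_pos":[0,0,0.03],"rot":[0,0,0]},
    {"claw":0.1,"delta_pos":[0,0,0.025],"rot":[0,0,0]},
    {"claw":0.2,"delta_pos":[0,0,0.02],"rot":[0,0,0]},
    {"claw":0.3,"delta_pos":[0,0,0.015],"rot":[0,0,0]},
    {"claw":0.4,"delta_pos":[0,0,0.01],"rot":[0,0,0]},
    {"claw":0.45,"delta_pos":[0,0,0],"rot":[0,0,0]},
    {"claw":0.45,"delta_pos":[0,0,0],"rot":[0,0,0]},
    {"claw":0.45,"delta_pos":[0,0,0],"rot":[0,0,0]},
  ],
  squeeze=25,
)

```text
t: 2.75
ee_pos: [472.5, 380.5, 86.4]
tool_rot: [[-0.945, 0.328, 0.001], [0.328, 0.945, 0.001], [-0.001, 0.002, -1.0]]
contact_force: [-0.6, 1.3, 0.3]
grip_width: 47.3
grasp_force: 0.1
```

```bash
python3 - <<'E'
from h import *
s=arm.get_state(); print(s["t"],s["ee_pos"],s["tool_rot"].round(4).tolist(),s["contact_force"],s["grip_width"],s["grasp_force"])
c=arm.read_camera("wrist"); W=cloud(c); 
print("tongs top",fit(W,106,125,(450,505),(350,400)))
t=np.load("top.npz")
E
```

```text
2.75 [472.53209528 380.53805509  86.36636014] [[-0.9448, 0.3276, 0.0014], [0.3276, 0.9448, 0.0013], [-0.0009, 0.0017, -1.0]] [-0.55046528  1.32035119  0.27163341] 47.29861866305655 0.05061042378656566
tongs top (4587, array([474.9, 371.2]), array([64.3, 22.7]), 49.9)
```

Request:
send_rows(
  deltas=[
    {"claw":0.35,"delta_pos":[0,0,0],"rot":[0,0,0]},
    {"claw":0.35,"delta_pos":[-0.0035,-0.0025,0],"rot":[0,0,0]},
    {"claw":0.35,"delta_pos":[-0.0035,-0.0025,0],"rot":[0,0,0]},
    {"claw":0.35,"delta_pos":[0,0,0],"rot":[0,0,0]},
    {"claw":0.35,"delta_pos":[0,0,0],"rot":[0,0,0]},
    {"claw":0.35,"delta_pos":[0,0,0],"rot":[0,0,0]},
    {"claw":0.35,"delta_pos":[0,0,0],"rot":[0,0,0]},
    {"claw":0.35,"delta_pos":[0,0,0],"rot":[0,0,0]},
    {"claw":0.35,"delta_pos":[0,0,0],"rot":[0,0,0]},
    {"claw":0.35,"delta_pos":[0,0,0],"rot":[0,0,0]},
  ],
)

```text
t: 3.8
ee_pos: [476.9, 373.0, 85.3]
tool_rot: [[-0.945, 0.328, -0.0], [0.328, 0.945, -0.0], [0.0, -0.0, -1.0]]
contact_force: [0.4, -0.5, 0.2]
grip_width: 55.4
grasp_force: 0.0
```

```bash
python3 - <<'E'
from h import *
s=arm.get_state(); print(s["t"],s["ee_pos"],s["tool_rot"].round(4).tolist(),s["contact_force"],s["grip_width"],s["grasp_force"])
c=arm.read_camera("wrist"); W=cloud(c); save(c,"w2.png")
print("tongs top",fit(W,106,120,(450,505),(350,400)))
E
```

```text
3.8 [476.8688655  372.9534049   85.27005912] [[-0.9448, 0.3275, -0.0], [0.3275, 0.9448, -0.0], [0.0, -0.0, -1.0]] [ 0.39012219 -0.46200975  0.23029405] 55.41046487779181 0.0
tongs top (3631, array([476.9, 373.1]), array([58., 18.]), 66.3)
```

View pics/w2.png

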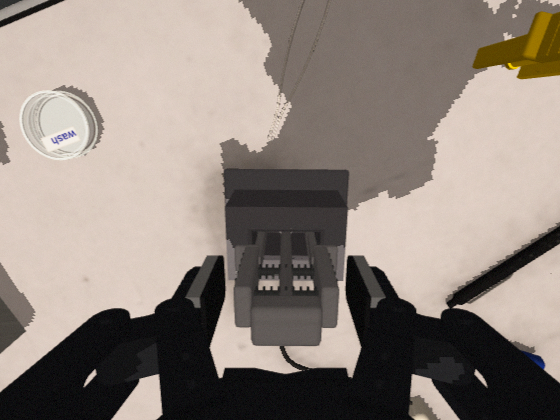

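The tongs (u≈286) are centred between the fingers (222 and 346), so I lower slightly and close to 35 mm.

Request:
send_rows(
  deltas=[
    {"claw":0.35,"delta_pos":[0,0.0005,0.003],"rot":[0,0,0]},
    {"claw":0.45,"delta_pos":[0,0,0.001],"rot":[0,0,0]},
    {"claw":0.5,"delta_pos":[0,0,0],"rot":[0,0,0]},
    {"claw":0.54,"delta_pos":[0,0,0],"rot":[0,0,0]},
    {"claw":0.57,"delta_pos":[0,0,0],"rot":[0,0,0]},
    {"claw":0.59,"delta_pos":[0,0,0],"rot":[0,0,0]},
    {"claw":0.59,"delta_pos":[0,0,0],"rot":[0,0,0]},
    {"claw":0.59,"delta_pos":[0,0,0],"rot":[0,0,0]},
    {"claw":0.59,"delta_pos":[0,0,0],"rot":[0,0,0]},
    {"claw":0.59,"delta_pos":[0,0,0],"rot":[0,0,0]},
  ],
  squeeze=25,
)

```text
t: 4.85
ee_pos: [477.3, 373.6, 81.6]
tool_rot: [[-0.945, 0.328, 0.0], [0.328, 0.945, 0.0], [-0.0, 0.001, -1.0]]
contact_force: [-0.6, -0.5, 5.1]
grip_width: 35.2
grasp_force: 6.7
```

Request:
send_rows(
  deltas=[
    {"claw":0.59,"delta_pos":[0,0,-0.005],"rot":[0,0,0]},
    {"claw":0.59,"delta_pos":[0,0,-0.01],"rot":[0,0,0]},
    {"claw":0.59,"delta_pos":[0,0,-0.01],"rot":[0,0,0]},
    {"claw":0.59,"delta_pos":[0,0,-0.015],"rot":[0,0,0]},
    {"claw":0.59,"delta_pos":[0,0,-0.02],"rot":[0,0,0]},
    {"claw":0.59,"delta_pos":[0,0,-0.02],"rot":[0,0,0]},
    {"claw":0.59,"delta_pos":[0,0,-0.015],"rot":[0,0,0]},
    {"claw":0.59,"delta_pos":[0,0,-0.005],"rot":[0,0,0]},
    {"claw":0.59,"delta_pos":[0,0,0],"rot":[0,0,0]},
    {"claw":0.59,"delta_pos":[0,0,0],"rot":[0,0,0]},
  ],
)

```text
t: 5.85
ee_pos: [476.6, 373.1, 180.6]
tool_rot: [[-0.945, 0.328, -0.001], [0.328, 0.945, -0.001], [0.001, -0.001, -1.0]]
contact_force: [-0.4, 0.2, -1.0]
grip_width: 35.3
grasp_force: 5.7
```

```bash
python3 - <<'E'
from h import *
s=arm.get_state(); print(s["t"],s["ee_pos"],s["tool_rot"].round(4).tolist(),s["contact_force"],s["grip_width"],s["grasp_force"])
c=arm.read_camera("scene"); 
cv2.imwrite("pics/s1.png",cv2.resize(c["color"][130:370,200:400,::-1],(500,600),interpolation=cv2.INTER_CUBIC))
# socket/slot holes: low depth within the block's top in the first top view
t=np.load("top.npz");W=t["W"]
for cam in("top","scene"):
    W=np.load(cam+".npz")["W"]
    m=(W[...,2]>64)&(W[...,2]<76)&(W[...,0]>420)&(W[...,0]<530)&(W[...,1]>30)&(W[...,1]<190)
    print(cam,np.nanmedian(W[m][:,2]))
E
```

```text
5.85 [476.62566091 373.06849358 180.62890505] [[-0.9448, 0.3275, -0.0009], [0.3275, 0.9448, -0.0008], [0.0006, -0.0011, -1.0]] [-0.43859001  0.21398824 -0.96068845] 35.27795719208341 5.733764693140984
top 69.4932014699757
scene 70.65571576684124
```

View pics/s1.png

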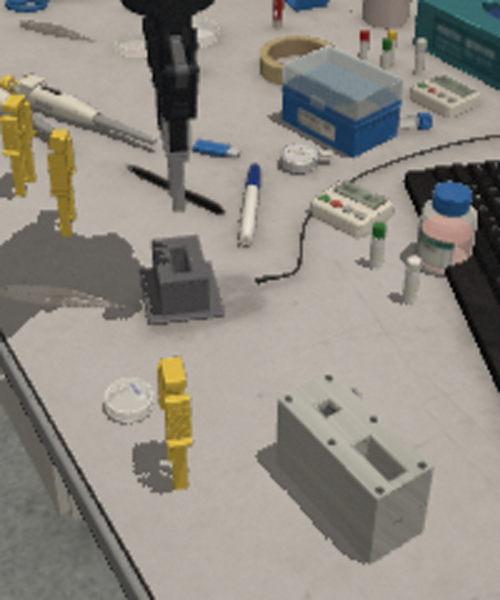

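Request:
send_rows(
  deltas=[
    {"claw":0.59,"delta_pos":[-0.0113,-0.0327,-0.004],"rot":[0,0,0]},
    {"claw":0.59,"delta_pos":[-0.0113,-0.0327,-0.004],"rot":[0,0,0]},
    {"claw":0.59,"delta_pos":[-0.0113,-0.0327,-0.004],"rot":[0,0,0]},
    {"claw":0.59,"delta_pos":[-0.0113,-0.0327,-0.004],"rot":[0,0,0]},
    {"claw":0.59,"delta_pos":[-0.0113,-0.0327,-0.004],"rot":[0,0,0]},
    {"claw":0.59,"delta_pos":[0,0,0],"rot":[0,0,-0.1]},
    {"claw":0.59,"delta_pos":[0,0,0],"rot":[0,0,-0.1]},
    {"claw":0.59,"delta_pos":[0,0,0],"rot":[0,0,-0.1]},
    {"claw":0.59,"delta_pos":[0,0,0],"rot":[0,0,-0.1]},
    {"claw":0.59,"delta_pos":[0,0,0],"rot":[0,0,0]},
  ],
)

```text
t: 6.9
ee_pos: [476.4, 200.1, 200.5]
tool_rot: [[-0.998, -0.067, -0.001], [-0.067, 0.998, -0.001], [0.001, -0.0, -1.0]]
contact_force: [0.8, -0.1, -0.9]
grip_width: 35.1
grasp_force: 5.7
```

Request:
send_rows(
  deltas=[
    {"claw":0.59,"delta_pos":[0,0,0],"rot":[0,0,0]},
    {"claw":0.59,"delta_pos":[0,0,0],"rot":[0,0,0]},
    {"claw":0.59,"delta_pos":[0,0,0],"rot":[0,0,0]},
    {"claw":0.59,"delta_pos":[0,0,0],"rot":[0,0,0]},
    {"claw":0.59,"delta_pos":[0,0,0],"rot":[0,0,0]},
    {"claw":0.59,"delta_pos":[0,0,0],"rot":[0,0,0]},
    {"claw":0.59,"delta_pos":[0,0,0],"rot":[0,0,0]},
    {"claw":0.59,"delta_pos":[0,0,0],"rot":[0,0,0]},
    {"claw":0.59,"delta_pos":[0,0,0],"rot":[0,0,0]},
    {"claw":0.59,"delta_pos":[0,0,0],"rot":[0,0,0]},
  ],
)

```text
t: 7.9
ee_pos: [476.9, 200.4, 201.3]
tool_rot: [[-0.998, -0.066, 0.0], [-0.066, 0.998, 0.0], [-0.0, 0.0, -1.0]]
contact_force: [-0.9, -0.6, -2.1]
grip_width: 35.4
grasp_force: 5.7
```

```bash
python3 - <<'E'
from h import *
s=arm.get_state(); print(s["t"],s["ee_pos"],s["tool_rot"].round(4).tolist(),s["contact_force"],s["grip_width"],s["grasp_force"])
c=arm.read_camera("wrist"); save(c,"w3.png"); W=cloud(c)
np.savez("w3.npz",W=W,color=c["color"],K=c["camera_matrix"],E=c["extrinsics"]); print(np.array(c["extrinsics"])[:3,3])
print("block",fit(W,64,76,(420,530),(30,190)))
m=(W[...,2]>5)&(W[...,2]<62)&(abs(W[...,0]-477)<20)&(abs(W[...,1]-105)<50)
for y0 in range(55,150,4):
    q=m&(abs(W[...,1]-y0)<2); 
    if q.any(): print(y0,q.sum(),W[q][:,[0,2]].min(0).round(),W[q][:,[0,2]].max(0).round())
E
```

```text
7.9 [476.92372293 200.41141742 201.32462901] [[-0.9978, -0.0661, 0.0001], [-0.0661, 0.9978, 0.0], [-0.0001, 0.0, -1.0]] [-0.85324266 -0.55733324 -2.07260048] 35.36526350752226 5.735234320163727
[403.44875758 195.47710779 328.58707163]
block (7567, array([476.5, 104.6]), array([ 52.7, 110.7]), 4.1)
55 3 [475.  45.] [481.  58.]
59 338 [472.   8.] [487.  62.]
63 62 [485.  14.] [487.  62.]
67 50 [485.  25.] [487.  60.]
71 40 [485.  30.] [486.  59.]
75 60 [475.  35.] [486.  62.]
79 76 [475.  32.] [486.  62.]
83 83 [475.  30.] [485.  60.]
87 30 [475.  40.] [485.  60.]
91 13 [484.  50.] [485.  62.]
127 57 [469.  59.] [481.  62.]
131 62 [469.  59.] [480.  62.]
135 65 [468.  59.] [480.  62.]
139 8 [469.  60.] [479.  62.]
```

View pics/w3.png

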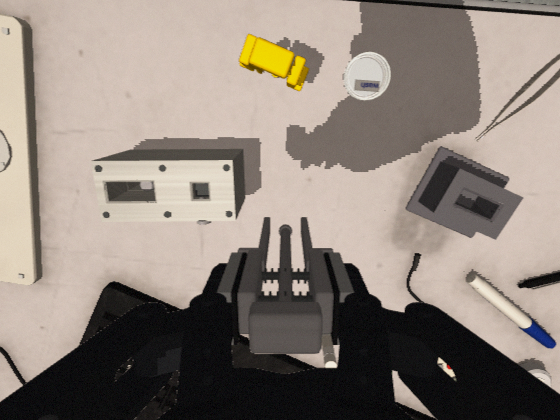

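```bash
python3 - <<'E'
from h import *
t=np.load("w3.npz");W=t["W"];K=t["K"];E=t["E"]
def ray(u,v,z):
    d=E[:3,:3]@np.array([(u-K[0,2])/K[0,0],(v-K[1,2])/K[1,1],1.]);return (E[:3,3]+d*(z-E[2,3])/d[2])[:2]
g=cv2.cvtColor(t["color"],cv2.COLOR_RGB2GRAY)
Z=np.nan_to_num(W[...,2])
low=((Z<67.5)).astype(np.uint8)
for n,(u0,u1,v0,v1) in dict(slot=(98,163,174,207),socket=(184,218,176,206)).items():
    for nm,M in(("depth",low),("dark",(g<130).astype(np.uint8))):
        k=np.zeros_like(M);k[v0:v1,u0:u1]=M[v0:v1,u0:u1]
        nn,l,st,ce=cv2.connectedComponentsWithStats(k);i=1+st[1:,4].argmax()
        cs,_=cv2.findContours((l==i).astype(np.uint8),0,2)
        p=np.array([ray(u,v,70) for u,v in np.vstack([c[:,0] for c in cs])],np.float32)
        r=cv2.minAreaRect(p);print(n,nm,st[i],np.round(r[0],1),np.round(r[1],1),round(r[2],1))
top=(g>150)
S=W[176:206,98:165];G=g[176:206,98:165]
print(G[4:20:2,30:58:2]);print(np.round(S[4:20:2,30:58:2,2]))
E
```

```text
slot depth [ 104  179   54   26 1024] [477.1  77.8] [19.7 40.4] 5.1
slot dark [104 181  52  21 838] [476.7  76.9] [16.3 39.4] 3.7
socket depth [191 182  20  19 297] [473.  133.1] [14.7 15.5] 3.7
socket dark [192 183  17  16 264] [472.6 132.6] [12.2 13.1] 3.7
[[177 175 175 179 172 178 179 177 176 177 178 177 180 200]
 [ 68  69  68  68  68  70 121 173 173 175 170 154  96 192]
 [ 58  56  64  59  63  63 136 171 167 165 169 172 116 179]
 [ 72  61  60  62  77  72 117 165 170 171 173 171 119 164]
 [ 70  61  71  71  73  72  75 161 172 175 174 170 107 129]
 [ 85  89  89  91  90  93  92  94  68  79  74  70  85 145]
 [ 78  75  77  74  77  79  76  76  73  74  75  79  77 122]
 [ 71  76  76  75  72  71  77  73  73  72  73  73  76  99]]
[[68. 69. 68. 69. 69. 68. 68. 69. 69. 69. 68. 69. 68. 68.]
 [30. 27. 24. 20. 14. 12.  8. 43. 44. 45. 43. 44. 42. 68.]
 [30. 28. 25. 19. 17. 12. 42. 42. 43. 43. 44. 43. 43. 68.]
 [33. 30. 24. 21. 19. 18. 19. 43. 42. 43. 45. 43. 42. 68.]
 [32. 29. 26. 25. 26. 25. 26. 44. 45. 43. 42. 42. 43. 37.]
 [32. 33. 33. 32. 32. 32. 32. 32. 42. 43. 44. 43. 32. 33.]
 [40. 38. 39. 39. 40. 39. 39. 39. 40. 37. 38. 40. 39. 41.]
 [46. 46. 46. 47. 46. 45. 45. 46. 45. 46. 47. 47. 47. 46.]]
```

```bash
python3 - <<'E'
from h import *
t=np.load("w3.npz");W=t["W"];K=t["K"];E=t["E"];g=cv2.cvtColor(t["color"],cv2.COLOR_RGB2GRAY)
def ray(u,v,z):
    d=E[:3,:3]@np.array([(u-K[0,2])/K[0,0],(v-K[1,2])/K[1,1],1.]);return (E[:3,3]+d*(z-E[2,3])/d[2])[:2].round(1)
def proj(p):
    q=E[:3,:3].T@(np.array(p)-E[:3,3]);q=K@q;return (q[:2]/q[2]).round(1)
print("tip",proj([476.9,200.4,124.7]),"jaws +-y",proj([476.9,212,124.7]),proj([476.9,189,124.7]))
print("tip front/back x",proj([471.4,200.4,124.7]),proj([482.4,200.4,124.7]))
print("Z tips rows"); 
for v in range(214,240,2): print(v,np.round(W[v,258:314:4,2]).tolist())
print("slot/socket/centre expected",proj([478.6,76.8,70]),proj([474.5,132.6,70]))
# block edge profiles across x at columns
for u in(120,172,225): print(u,g[150:228:1,u].tolist())
print("pin -y edge",ray(139.5,184,43.5)," right",ray(153,184,43.5)," +x edge",ray(147,189.5,43.5))
E
```

```text
tip [285.1 224.3] jaws +-y [303.  225.4] [267.4 223.2]
tip front/back x [285.6 216.2] [284.5 232.3]
Z tips rows
214 [-2.0, -1.0, -1.0, -1.0, -1.0, -1.0, -2.0, -0.0, -2.0, -1.0, -0.0, -2.0, -1.0, -2.0]
216 [-2.0, -1.0, -2.0, -1.0, -1.0, -1.0, -2.0, -1.0, -1.0, -1.0, -2.0, -1.0, -1.0, -2.0]
218 [-3.0, -2.0, 127.0, 126.0, -3.0, -1.0, -1.0, -1.0, -1.0, -2.0, -2.0, 126.0, 127.0, -2.0]
220 [-1.0, -1.0, 131.0, 127.0, -1.0, -2.0, -1.0, -1.0, -2.0, -2.0, -1.0, 131.0, 130.0, -3.0]
222 [-1.0, -0.0, 135.0, 128.0, -1.0, -2.0, -3.0, -2.0, -3.0, -1.0, -1.0, 134.0, 135.0, -1.0]
224 [-0.0, -2.0, 138.0, 127.0, -1.0, -2.0, -1.0, 133.0, -2.0, -0.0, -1.0, 136.0, 137.0, -2.0]
226 [-3.0, -1.0, 143.0, 127.0, -3.0, -3.0, 137.0, 137.0, 135.0, -1.0, -1.0, 140.0, 142.0, -1.0]
228 [-2.0, -1.0, 146.0, 128.0, -0.0, -2.0, 137.0, 139.0, 137.0, -1.0, -2.0, 141.0, 145.0, -1.0]
230 [-1.0, 147.0, 148.0, 128.0, -2.0, -1.0, 139.0, 140.0, 137.0, -1.0, -2.0, 140.0, 148.0, -2.0]
232 [-2.0, 151.0, 152.0, 129.0, -1.0, -1.0, 143.0, 145.0, 140.0, -2.0, -1.0, 141.0, 152.0, -2.0]
234 [-1.0, 155.0, 155.0, 130.0, -2.0, -2.0, 146.0, 
[... 798 characters left out ...]
, 220, 220, 215, 213, 214, 221, 223, 220, 219, 214, 213, 213, 210, 213, 215, 213, 210, 215, 218, 216, 215, 213, 213, 217, 222, 220, 215, 209, 213, 212, 211, 214, 212, 215, 210, 212, 215, 214, 213, 211, 218, 217, 216, 204, 200, 197, 196, 200, 199, 202]
225 [73, 74, 75, 76, 76, 71, 76, 73, 74, 76, 209, 213, 215, 217, 147, 87, 80, 80, 80, 80, 83, 196, 216, 220, 219, 219, 221, 219, 219, 216, 218, 216, 216, 221, 222, 219, 216, 213, 214, 213, 214, 217, 217, 214, 211, 215, 216, 215, 212, 213, 218, 223, 225, 219, 215, 217, 217, 217, 218, 218, 217, 180, 198, 179, 185, 187, 213, 217, 220, 218, 215, 204, 203, 202, 201, 204, 202, 200]
pin -y edge [477.3  73.9]  right [476.5  85.5]  +x edge [481.8  80.1]
```

Request:
send_rows(
  deltas=[
    {"claw":0.59,"delta_pos":[0.0016,-0.0242,0],"rot":[0,0,-0.003]},
    {"claw":0.59,"delta_pos":[0.0016,-0.0242,0.003],"rot":[0,0,0]},
    {"claw":0.59,"delta_pos":[0.0016,-0.0242,0.009],"rot":[0,0,0]},
    {"claw":0.59,"delta_pos":[0.0016,-0.0242,0.011],"rot":[0,0,0]},
    {"claw":0.59,"delta_pos":[0.0016,-0.0242,0.011],"rot":[0,0,0]},
    {"claw":0.59,"delta_pos":[0,0,0.004],"rot":[0,0,0]},
    {"claw":0.59,"delta_pos":[0,0,0],"rot":[0,0,0]},
    {"claw":0.59,"delta_pos":[0,0,0],"rot":[0,0,0]},
    {"claw":0.59,"delta_pos":[0,0,0],"rot":[0,0,0]},
    {"claw":0.59,"delta_pos":[0,0,0],"rot":[0,0,0]},
  ],
)

```text
t: 8.95
ee_pos: [477.5, 80.0, 163.7]
tool_rot: [[-0.998, -0.071, 0.001], [-0.071, 0.998, 0.0], [-0.001, 0.0, -1.0]]
contact_force: [0.5, 0.5, -1.4]
grip_width: 35.2
grasp_force: 5.7
```

```bash
python3 - <<'E'
from h import *
s=arm.get_state(); print(s["t"],s["ee_pos"],s["tool_rot"].round(4).tolist(),s["contact_force"],s["grip_width"],s["grasp_force"])
c=arm.read_camera("wrist"); W=cloud(c); np.savez("w4.npz",W=W,color=c["color"],K=c["camera_matrix"],E=c["extrinsics"])
cv2.imwrite("pics/w4.png",cv2.resize(c["color"][130:330,185:385,::-1],(600,600),interpolation=cv2.INTER_CUBIC))
E
```

```text
8.95 [477.49118218  80.04923772 163.67363096] [[-0.9975, -0.0705, 0.0008], [-0.0705, 0.9975, 0.0004], [-0.0008, 0.0004, -1.0]] [ 0.45018505  0.5378021  -1.39290548] 35.20854126566946 5.7355595380067825
```

View pics/w4.png

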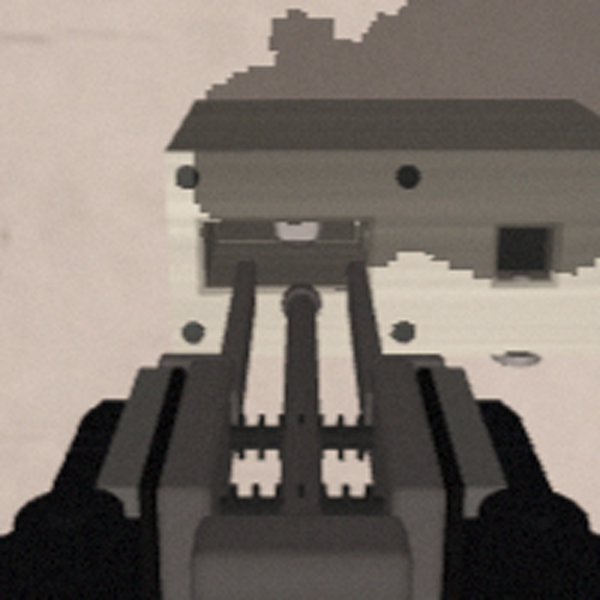

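```bash
python3 - <<'E'
from h import *
t=np.load("w4.npz");K=t["K"];E=t["E"]
def ray(u,v,z):
    d=E[:3,:3]@np.array([(u-K[0,2])/K[0,0],(v-K[1,2])/K[1,1],1.]);return (E[:3,3]+d*(z-E[2,3])/d[2])[:2].round(1)
r=lambda a,b,z:ray(185+a/3-.5,130+b/3-.5,z)
print("slot mouth corners",r(203,218,70),r(374,218,70),r(203,292,70),r(374,292,70))
print("socket",r(493,222,70),r(563,222,70),r(493,286,70),r(563,286,70))
print("jaw front edges at tip",r(245,263,87.1),r(357,263,87.1),"pin +x low edge",r(298,242,43.5),r(276,228,43.5),r(318,228,43.5))
s=arm.get_state();print(s["ee_pos"])
E
```

```text
slot mouth corners [469.2  57. ] [466.5  95.9] [487.2  57.7] [484.4  97.5]
socket [465.6 123. ] [464.5 139. ] [481. 125.] [479.9 141.2]
jaw front edges at tip [473.5  67.7] [471.9  91.5] pin +x low edge [481.8  79.5] [478.4  73.6] [477.7  84.3]
[477.43571652  79.86733156 163.62981537]
```

Request:
send_rows(
  deltas=[
    {"claw":0.59,"delta_pos":[0.001,-0.0003,0],"rot":[0,0,0]},
    {"claw":0.59,"delta_pos":[0,0,0.004],"rot":[0,0,0]},
    {"claw":0.59,"delta_pos":[0,0,0.004],"rot":[0,0,0]},
    {"claw":0.59,"delta_pos":[0,0,0.004],"rot":[0,0,0]},
    {"claw":0.59,"delta_pos":[0,0,0.003],"rot":[0,0,0]},
    {"claw":0.59,"delta_pos":[0,0,0.003],"rot":[0,0,0]},
    {"claw":0.59,"delta_pos":[0,0,0.003],"rot":[0,0,0]},
    {"claw":0.59,"delta_pos":[0,0,0.003],"rot":[0,0,0]},
    {"claw":0.59,"delta_pos":[0,0,0.003],"rot":[0,0,0]},
    {"claw":0.59,"delta_pos":[0,0,0],"rot":[0,0,0]},
  ],
)

```text
t: 10.0
ee_pos: [476.0, 78.7, 135.9]
tool_rot: [[-0.998, -0.069, -0.001], [-0.069, 0.998, -0.0], [0.001, -0.0, -1.0]]
contact_force: [-0.7, -0.7, -0.3]
grip_width: 35.3
grasp_force: 5.7
```

Request:
send_rows(
  deltas=[
    {"claw":0.59,"delta_pos":[0,0,0.004],"rot":[0,0,0]},
    {"claw":0.59,"delta_pos":[0,0,0.004],"rot":[0,0,0]},
    {"claw":0.59,"delta_pos":[0,0,0.003],"rot":[0,0,0]},
    {"claw":0.59,"delta_pos":[0,0,0.003],"rot":[0,0,0]},
    {"claw":0.59,"delta_pos":[0,0,0.002],"rot":[0,0,0]},
    {"claw":0.59,"delta_pos":[0,0,0.002],"rot":[0,0,0]},
    {"claw":0.59,"delta_pos":[0,0,0.002],"rot":[0,0,0]},
    {"claw":0.59,"delta_pos":[0,0,0.002],"rot":[0,0,0]},
    {"claw":0.59,"delta_pos":[0,0,0],"rot":[0,0,0]},
    {"claw":0.59,"delta_pos":[0,0,0],"rot":[0,0,0]},
  ],
)

```text
t: 11.0
ee_pos: [476.2, 78.8, 114.3]
tool_rot: [[-0.998, -0.069, 0.0], [-0.069, 0.998, -0.0], [-0.0, -0.0, -1.0]]
contact_force: [0.0, 0.8, -1.6]
grip_width: 35.0
grasp_force: 5.7
```

Now step down until the foot meets the pin's top.

Request:
send_rows(
  deltas=[
    {"claw":0.59,"delta_pos":[0,0,0.001],"rot":[0,0,0]},
    {"claw":0.59,"delta_pos":[0,0,0.001],"rot":[0,0,0]},
    {"claw":0.59,"delta_pos":[0,0,0.001],"rot":[0,0,0]},
    {"claw":0.59,"delta_pos":[0,0,0.001],"rot":[0,0,0]},
    {"claw":0.59,"delta_pos":[0,0,0],"rot":[0,0,0]},
    {"claw":0.59,"delta_pos":[0,0,0],"rot":[0,0,0]},
    {"claw":0.59,"delta_pos":[0,0,0],"rot":[0,0,0]},
    {"claw":0.59,"delta_pos":[0,0,0],"rot":[0,0,0]},
    {"claw":0.59,"delta_pos":[0,0,0],"rot":[0,0,0]},
    {"claw":0.59,"delta_pos":[0,0,0],"rot":[0,0,0]},
  ],
)

```text
t: 12.0
ee_pos: [477.2, 79.0, 111.1]
tool_rot: [[-0.998, -0.069, 0.002], [-0.069, 0.998, 0.0], [-0.002, 0.0, -1.0]]
contact_force: [-0.9, -0.3, 6.7]
grip_width: 35.3
grasp_force: 5.8
```

Request:
send_rows(
  deltas=[
    {"claw":0.62,"delta_pos":[0,0,-0.0005],"rot":[0,0,0]},
    {"claw":0.65,"delta_pos":[0,0,0],"rot":[0,0,0]},
    {"claw":0.68,"delta_pos":[0,0,0],"rot":[0,0,0]},
    {"claw":0.72,"delta_pos":[0,0,0],"rot":[0,0,0]},
    {"claw":0.8,"delta_pos":[0,0,0],"rot":[0,0,0]},
    {"claw":0.8,"delta_pos":[0,0,0],"rot":[0,0,0]},
    {"claw":0.8,"delta_pos":[0,0,0],"rot":[0,0,0]},
    {"claw":0.8,"delta_pos":[0,0,0],"rot":[0,0,0]},
    {"claw":0.8,"delta_pos":[0,0,0],"rot":[0,0,0]},
    {"claw":0.8,"delta_pos":[0,0,0],"rot":[0,0,0]},
  ],
  squeeze=35,
)

```text
t: 13.0
ee_pos: [477.6, 79.2, 112.1]
tool_rot: [[-0.998, -0.069, 0.003], [-0.069, 0.998, 0.001], [-0.003, 0.001, -1.0]]
contact_force: [-1.5, 0.0, 12.5]
grip_width: 24.6
grasp_force: 33.7
```

Request:
send_rows(
  deltas=[
    {"claw":0.8,"delta_pos":[0,0,-0.002],"rot":[0,0,0]},
    {"claw":0.8,"delta_pos":[0,0,-0.004],"rot":[0,0,0]},
    {"claw":0.8,"delta_pos":[0,0,-0.008],"rot":[0,0,0]},
    {"claw":0.8,"delta_pos":[0,0,-0.012],"rot":[0,0,0]},
    {"claw":0.8,"delta_pos":[0,0,-0.014],"rot":[0,0,0]},
    {"claw":0.8,"delta_pos":[0,0,-0.016],"rot":[0,0,0]},
    {"claw":0.8,"delta_pos":[0,0,-0.015],"rot":[0,0,0]},
    {"claw":0.8,"delta_pos":[0,0,-0.01],"rot":[0,0,0]},
    {"claw":0.8,"delta_pos":[0,0,-0.006],"rot":[0,0,0]},
    {"claw":0.8,"delta_pos":[0,0,0],"rot":[0,0,0]},
  ],
)

```text
t: 14.0
ee_pos: [476.7, 78.9, 198.6]
tool_rot: [[-0.998, -0.069, 0.001], [-0.069, 0.998, 0.0], [-0.001, 0.0, -1.0]]
contact_force: [0.6, -0.4, -1.1]
grip_width: 24.4
grasp_force: 34.4
```

```bash
python3 - <<'E'
from h import *
s=arm.get_state(); print(s["t"],s["ee_pos"],s["tool_rot"].round(4).tolist(),s["contact_force"],s["grip_width"],s["grasp_force"])
c=arm.read_camera("wrist"); W=cloud(c); np.savez("w5.npz",W=W,color=c["color"],K=c["camera_matrix"],E=c["extrinsics"])
d=arm.read_camera("scene")
a=cv2.resize(c["color"][100:300,185:385,::-1],(400,400),interpolation=cv2.INTER_CUBIC)
b=cv2.resize(d["color"][170:370,240:440,::-1],(400,400),interpolation=cv2.INTER_CUBIC)
cv2.imwrite("pics/w5.png",np.hstack([a,b]))
E
```

```text
14.0 [476.65898465  78.86320703 198.59432656] [[-0.9976, -0.0692, 0.0015], [-0.0692, 0.9976, 0.0004], [-0.0015, 0.0003, -1.0]] [ 0.60311823 -0.44223335 -1.14197581] 24.40872969391858 34.41540442407131
```

View pics/w5.png

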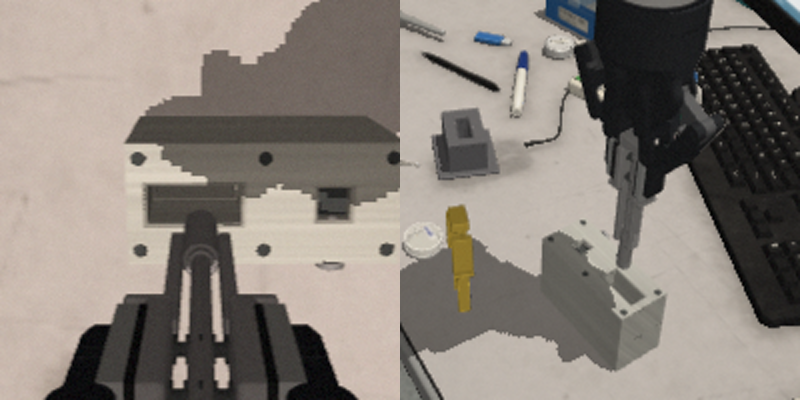

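Request:
send_rows(
  deltas=[
    {"claw":0.8,"delta_pos":[0.0001,0.0108,0],"rot":[0,0,0]},
    {"claw":0.8,"delta_pos":[0.0001,0.0108,0],"rot":[0,0,0]},
    {"claw":0.8,"delta_pos":[0.0001,0.0108,0],"rot":[0,0,0]},
    {"claw":0.8,"delta_pos":[0.0001,0.0108,0],"rot":[0,0,0]},
    {"claw":0.8,"delta_pos":[0.0001,0.0106,0],"rot":[0,0,0]},
    {"claw":0.8,"delta_pos":[0,0,0],"rot":[0,0,0]},
    {"claw":0.8,"delta_pos":[0,0,0],"rot":[0,0,0]},
    {"claw":0.8,"delta_pos":[0,0,0],"rot":[0,0,0]},
    {"claw":0.8,"delta_pos":[0,0,0],"rot":[0,0,0]},
    {"claw":0.8,"delta_pos":[0,0,0],"rot":[0,0,0]},
  ],
)

```text
t: 15.1
ee_pos: [472.1, 132.0, 197.8]
tool_rot: [[-0.998, -0.068, 0.0], [-0.068, 0.998, -0.0], [-0.0, -0.0, -1.0]]
contact_force: [-0.1, -0.9, -1.8]
grip_width: 24.4
grasp_force: 34.4
```

```bash
python3 - <<'E'
from h import *
s=arm.get_state(); print(s["t"],s["ee_pos"],s["tool_rot"].round(4).tolist(),s["contact_force"],s["grip_width"],s["grasp_force"])
c=arm.read_camera("wrist"); W=cloud(c); np.savez("w6.npz",W=W,color=c["color"],K=c["camera_matrix"],E=c["extrinsics"])
cv2.imwrite("pics/w6.png",cv2.resize(c["color"][150:290,215:355,::-1],(560,560),interpolation=cv2.INTER_CUBIC))
E
```

```text
15.1 [472.11048919 131.96692315 197.82288166] [[-0.9977, -0.0684, 0.0001], [-0.0684, 0.9977, -0.0001], [-0.0001, -0.0001, -1.0]] [-0.10233689 -0.88394492 -1.76065181] 24.36488902373961 34.44494158029556
```

View pics/w6.png

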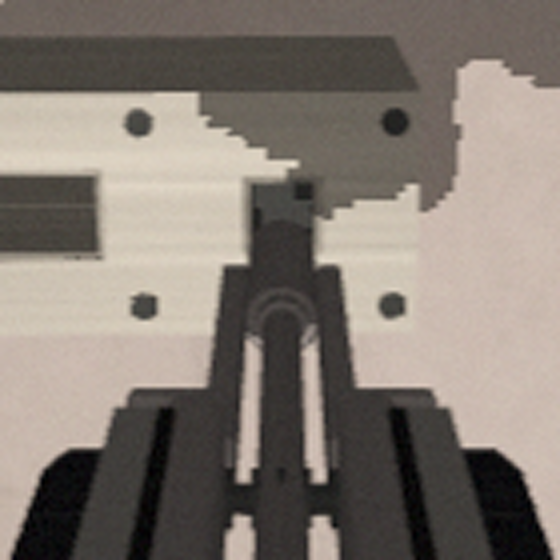

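```bash
python3 - <<'E'
from h import *
t=np.load("w6.npz");K=t["K"];E=t["E"]
def ray(u,v,z):
    d=E[:3,:3]@np.array([(u-K[0,2])/K[0,0],(v-K[1,2])/K[1,1],1.]);return (E[:3,3]+d*(z-E[2,3])/d[2])[:2].round(1)
r=lambda a,b,z:ray(215+a/4-.5,150+b/4-.5,z)
print("socket -y,+y,-x edges",r(245,200,70),r(318,200,70),r(281,178,70),"slot -x,+x at end",r(100,174,70),r(100,258,70))
print("screws",[r(*p,70) for p in((138,122),(396,122),(144,306),(391,306))])
print("pin sides, front",r(250,236,94),r(315,236,94),r(283,222,92))
g=cv2.cvtColor(t["color"],cv2.COLOR_RGB2GRAY)
for v in range(193,226,2): print(v,g[v,270:302].tolist())
E
```

```text
socket -y,+y,-x edges [470.3 124.5] [469.4 138.8] [465.4 131.3] slot -x,+x at end [467.   95.9] [484.3  96.3]
screws [array([456.1, 102.9]), array([452.7, 152.7]), array([493.9, 105.5]), array([490.5, 155.2])]
pin sides, front [470.3 126. ] [469.5 137.7] [467.8 131.8]
193 [200, 204, 205, 204, 203, 203, 201, 203, 202, 201, 204, 197, 200, 202, 200, 201, 164, 106, 102, 106, 101, 104, 96, 98, 104, 103, 102, 103, 103, 101, 106, 105]
195 [207, 206, 205, 208, 206, 178, 143, 134, 127, 131, 132, 134, 135, 125, 117, 118, 97, 80, 67, 59, 67, 63, 65, 77, 86, 88, 104, 107, 107, 105, 106, 106]
197 [211, 207, 211, 208, 209, 179, 146, 114, 60, 75, 73, 70, 73, 69, 75, 71, 70, 68, 56, 34, 35, 35, 38, 64, 84, 96, 105, 107, 109, 108, 107, 107]
199 [202, 201, 201, 202, 203, 174, 139, 106, 62, 72, 72, 73, 73, 73, 75, 71, 73, 73, 55, 35, 32, 34, 34, 66, 86, 92, 102, 100, 103, 100, 104, 104]
201 [199, 202, 199, 200, 199, 174, 135, 102, 61, 71, 76, 72, 72, 71, 74, 75, 71, 72, 73, 73, 69, 71, 59, 65, 83, 88, 97, 105, 100, 101, 101, 101]
203 [201, 200, 200, 198, 200, 175, 139, 99, 46, 34, 55, 71, 71, 70, 69, 7
[... 941 characters left out ...]
 205, 204, 205, 207, 203]
217 [152, 61, 62, 56, 59, 59, 49, 47, 48, 51, 51, 53, 53, 51, 50, 54, 58, 53, 53, 55, 52, 51, 47, 68, 76, 58, 59, 59, 60, 80, 158, 199]
219 [120, 57, 56, 59, 56, 50, 53, 46, 50, 51, 57, 46, 55, 55, 51, 52, 53, 53, 52, 53, 47, 48, 51, 44, 52, 57, 57, 52, 55, 55, 148, 198]
221 [98, 53, 56, 56, 54, 55, 52, 49, 48, 56, 52, 53, 51, 50, 51, 53, 57, 52, 52, 54, 48, 49, 48, 45, 52, 54, 57, 57, 54, 56, 118, 180]
223 [75, 57, 57, 53, 55, 57, 46, 51, 51, 61, 65, 73, 72, 70, 62, 70, 64, 66, 71, 73, 64, 55, 47, 44, 49, 56, 57, 58, 55, 56, 97, 168]
225 [61, 56, 58, 56, 54, 51, 49, 59, 68, 71, 67, 58, 51, 57, 67, 68, 62, 56, 49, 57, 69, 68, 65, 49, 51, 56, 56, 56, 53, 56, 72, 155]
```

Request:
send_rows(
  deltas=[
    {"claw":0.8,"delta_pos":[-0.0001,0,0.005],"rot":[0,0,0]},
    {"claw":0.8,"delta_pos":[0,0,0.005],"rot":[0,0,0]},
    {"claw":0.8,"delta_pos":[0,0,0.004],"rot":[0,0,0]},
    {"claw":0.8,"delta_pos":[0,0,0.003],"rot":[0,0,0]},
    {"claw":0.8,"delta_pos":[0,0,0.002],"rot":[0,0,0]},
    {"claw":0.8,"delta_pos":[0,0,0.002],"rot":[0,0,0]},
    {"claw":0.8,"delta_pos":[0,0,0.0015],"rot":[0,0,0]},
    {"claw":0.8,"delta_pos":[0,0,0.0015],"rot":[0,0,0]},
    {"claw":0.8,"delta_pos":[0,0,0.001],"rot":[0,0,0]},
    {"claw":0.8,"delta_pos":[0,0,0],"rot":[0,0,0]},
  ],
)

```text
t: 16.15
ee_pos: [472.1, 132.4, 172.7]
tool_rot: [[-0.998, -0.069, 0.0], [-0.069, 0.998, -0.0], [-0.0, -0.0, -1.0]]
contact_force: [0.3, 0.2, -2.1]
grip_width: 24.4
grasp_force: 34.4
```

Request:
send_rows(
  deltas=[
    {"claw":0.8,"delta_pos":[0,0,0.0005],"rot":[0,0,0]},
    {"claw":0.8,"delta_pos":[0,0,0.0005],"rot":[0,0,0]},
    {"claw":0.8,"delta_pos":[0,0,0.0005],"rot":[0,0,0]},
    {"claw":0.8,"delta_pos":[0,0,0.0005],"rot":[0,0,0]},
    {"claw":0.8,"delta_pos":[0,0,0.0005],"rot":[0,0,0]},
    {"claw":0.8,"delta_pos":[0,0,0.0005],"rot":[0,0,0]},
    {"claw":0.8,"delta_pos":[0,0,0],"rot":[0,0,0]},
    {"claw":0.8,"delta_pos":[0,0,0],"rot":[0,0,0]},
    {"claw":0.8,"delta_pos":[0,0,0],"rot":[0,0,0]},
    {"claw":0.8,"delta_pos":[0,0,0],"rot":[0,0,0]},
  ],
)

```text
t: 17.15
ee_pos: [472.1, 132.5, 169.8]
tool_rot: [[-0.998, -0.069, -0.0], [-0.069, 0.998, -0.0], [0.0, -0.0, -1.0]]
contact_force: [-0.2, -0.7, -0.7]
grip_width: 24.2
grasp_force: 34.4
```

Request:
send_rows(
  deltas=[
    {"claw":0.8,"delta_pos":[0,0,0.0005],"rot":[0,0,0]},
    {"claw":0.8,"delta_pos":[0,0,0.0005],"rot":[0,0,0]},
    {"claw":0.8,"delta_pos":[0,0,0.0005],"rot":[0,0,0]},
    {"claw":0.8,"delta_pos":[0,0,0.0005],"rot":[0,0,0]},
    {"claw":0.8,"delta_pos":[0,0,0.0005],"rot":[0,0,0]},
    {"claw":0.8,"delta_pos":[0,0,0.0005],"rot":[0,0,0]},
    {"claw":0.8,"delta_pos":[0,0,0],"rot":[0,0,0]},
    {"claw":0.8,"delta_pos":[0,0,0],"rot":[0,0,0]},
    {"claw":0.8,"delta_pos":[0,0,0],"rot":[0,0,0]},
    {"claw":0.8,"delta_pos":[0,0,0],"rot":[0,0,0]},
  ],
)

```text
t: 18.15
ee_pos: [472.3, 132.5, 167.0]
tool_rot: [[-0.998, -0.069, 0.0], [-0.069, 0.998, 0.0], [-0.0, 0.0, -1.0]]
contact_force: [-1.6, -0.8, 5.7]
grip_width: 24.3
grasp_force: 34.9
```

Request:
send_rows(
  deltas=[
    {"claw":0.8,"delta_pos":[0,0,0.0003],"rot":[0,0,0]},
    {"claw":0.8,"delta_pos":[0,0,0.0003],"rot":[0,0,0]},
    {"claw":0.8,"delta_pos":[0,0,0],"rot":[0,0,0]},
    {"claw":0.8,"delta_pos":[0,0,0],"rot":[0,0,0]},
    {"claw":0.8,"delta_pos":[0,0,0],"rot":[0,0,0]},
    {"claw":0.8,"delta_pos":[0,0,0],"rot":[0,0,0]},
    {"claw":0.8,"delta_pos":[0,0,0],"rot":[0,0,0]},
    {"claw":0.8,"delta_pos":[0,0,0],"rot":[0,0,0]},
    {"claw":0.8,"delta_pos":[0,0,0],"rot":[0,0,0]},
    {"claw":0.8,"delta_pos":[0,0,0],"rot":[0,0,0]},
  ],
)

```text
t: 19.15
ee_pos: [472.4, 132.5, 166.6]
tool_rot: [[-0.998, -0.069, 0.001], [-0.069, 0.998, 0.0], [-0.001, 0.0, -1.0]]
contact_force: [-2.3, 0.3, 7.4]
grip_width: 24.4
grasp_force: 35.1
```

Request:
send_rows(
  deltas=[
    {"claw":0.8,"delta_pos":[0,0,0.0004],"rot":[0,0,0]},
    {"claw":0.8,"delta_pos":[0,0,0.0004],"rot":[0,0,0]},
    {"claw":0.8,"delta_pos":[0,0,0],"rot":[0,0,0]},
    {"claw":0.8,"delta_pos":[0,0,0],"rot":[0,0,0]},
    {"claw":0.8,"delta_pos":[0,0,0],"rot":[0,0,0]},
    {"claw":0.8,"delta_pos":[0,0,0],"rot":[0,0,0]},
    {"claw":0.8,"delta_pos":[0,0,0],"rot":[0,0,0]},
    {"claw":0.8,"delta_pos":[0,0,0],"rot":[0,0,0]},
    {"claw":0.8,"delta_pos":[0,0,0],"rot":[0,0,0]},
    {"claw":0.8,"delta_pos":[0,0,0],"rot":[0,0,0]},
  ],
)

```text
t: 20.15
ee_pos: [472.7, 132.6, 166.1]
tool_rot: [[-0.998, -0.069, 0.001], [-0.069, 0.998, 0.0], [-0.001, 0.0, -1.0]]
contact_force: [-1.7, -1.0, 10.3]
grip_width: 24.4
grasp_force: 35.3
```

Request:
send_rows(
  deltas=[
    {"claw":0.8,"delta_pos":[0,0,0.0004],"rot":[0,0,0]},
    {"claw":0.8,"delta_pos":[0,0,0.0003],"rot":[0,0,0]},
    {"claw":0.8,"delta_pos":[0,0,0.0003],"rot":[0,0,0]},
    {"claw":0.8,"delta_pos":[0,0,0],"rot":[0,0,0]},
    {"claw":0.8,"delta_pos":[0,0,0],"rot":[0,0,0]},
    {"claw":0.8,"delta_pos":[0,0,0],"rot":[0,0,0]},
    {"claw":0.8,"delta_pos":[0,0,0],"rot":[0,0,0]},
    {"claw":0.8,"delta_pos":[0,0,0],"rot":[0,0,0]},
    {"claw":0.8,"delta_pos":[0,0,0],"rot":[0,0,0]},
    {"claw":0.8,"delta_pos":[0,0,0],"rot":[0,0,0]},
  ],
)

```text
t: 21.15
ee_pos: [473.1, 132.7, 165.6]
tool_rot: [[-0.998, -0.069, 0.002], [-0.069, 0.998, 0.001], [-0.002, 0.001, -1.0]]
contact_force: [-1.4, 0.2, 13.5]
grip_width: 24.6
grasp_force: 35.6
```

```bash
python3 - <<'E'
from h import *
F=[]
for i in range(6):
    arm.read_camera("scene"); s=arm.get_state(); F.append(s["contact_force"])
print(np.round(F,1).tolist(),s["ee_pos"],s["ft_torque"],s["t"])
E
```

```text
[[-2.0, -1.7, 14.5], [-1.5, -2.0, 14.1], [-1.7, -0.5, 14.6], [-2.2, -0.6, 14.6], [-1.2, -0.2, 13.6], [-1.5, -0.1, 14.3]] [473.05288345 132.69841169 165.59325045] [-0.32128431  0.55515063 -0.03338152] 21.45
```

Request:
send_rows(
  deltas=[
    {"claw":0.8,"delta_pos":[0,0,-0.001],"rot":[0,0,0]},
    {"claw":0.8,"delta_pos":[0,0,-0.001],"rot":[0,0,0]},
    {"claw":0.72,"delta_pos":[0,0,0],"rot":[0,0,0]},
    {"claw":0.68,"delta_pos":[0,0,0],"rot":[0,0,0]},
    {"claw":0.64,"delta_pos":[0,0,0],"rot":[0,0,0]},
    {"claw":0.61,"delta_pos":[0,0,0],"rot":[0,0,0]},
    {"claw":0.59,"delta_pos":[0,0,0],"rot":[0,0,0]},
    {"claw":0.59,"delta_pos":[0,0,0],"rot":[0,0,0]},
    {"claw":0.59,"delta_pos":[0,0,0],"rot":[0,0,0]},
    {"claw":0.59,"delta_pos":[0,0,0],"rot":[0,0,0]},
  ],
  squeeze=25,
)

```text
t: 22.45
ee_pos: [472.0, 132.4, 166.3]
tool_rot: [[-0.998, -0.069, -0.0], [-0.069, 0.998, -0.0], [0.0, -0.0, -1.0]]
contact_force: [-0.5, 0.4, 1.7]
grip_width: 34.7
grasp_force: 5.8
```

Now lift clear of the pin.

Request:
send_rows(
  deltas=[
    {"claw":0.59,"delta_pos":[0,0,-0.002],"rot":[0,0,0]},
    {"claw":0.59,"delta_pos":[0,0,-0.003],"rot":[0,0,0]},
    {"claw":0.59,"delta_pos":[0,0,-0.004],"rot":[0,0,0]},
    {"claw":0.59,"delta_pos":[0,0,-0.006],"rot":[0,0,0]},
    {"claw":0.59,"delta_pos":[0,0,-0.01],"rot":[0,0,0]},
    {"claw":0.59,"delta_pos":[0,0,-0.012],"rot":[0,0,0]},
    {"claw":0.59,"delta_pos":[0,0,-0.008],"rot":[0,0,0]},
    {"claw":0.59,"delta_pos":[0,0,0],"rot":[0,0,0]},
    {"claw":0.59,"delta_pos":[0,0,0],"rot":[0,0,0]},
    {"claw":0.59,"delta_pos":[0,0,0],"rot":[0,0,0]},
  ],
)

```text
t: 23.45
ee_pos: [471.8, 132.3, 211.0]
tool_rot: [[-0.998, -0.069, -0.001], [-0.069, 0.998, -0.0], [0.001, -0.0, -1.0]]
contact_force: [0.5, 0.1, -1.2]
grip_width: 35.4
grasp_force: 5.8
```

```bash
python3 - <<'E'
from h import *
s=arm.get_state(); print(s["t"],s["ee_pos"],s["contact_force"],s["grip_width"])
c=arm.read_camera("wrist"); W=cloud(c)
d=arm.read_camera("scene");D=cloud(d)
a=cv2.resize(c["color"][100:300,185:385,::-1],(400,400),interpolation=cv2.INTER_CUBIC)
b=cv2.resize(d["color"][170:370,240:440,::-1],(400,400),interpolation=cv2.INTER_CUBIC)
cv2.imwrite("pics/w7.png",np.hstack([a,b]))
for X in(W,D):
    m=(abs(X[...,0]-472.5)<12)&(abs(X[...,1]-132.5)<12)&(X[...,2]>80)&(X[...,2]<112); p=X[m]
    if len(p): print(len(p),np.median(p,0).round(1),np.percentile(p[:,2],[5,50,90,95]).round(1))
E
```

```text
23.45 [471.77697622 132.33392788 211.04933249] [ 0.53969946  0.05415142 -1.22774914] 35.36132830439457
278 [470.7 132.7  98.1] [82.8 98.1 99.2 99.5]
80 [470.4 130.7  94.6] [ 81.6  94.6 101.2 101.7]
```

View pics/w7.png

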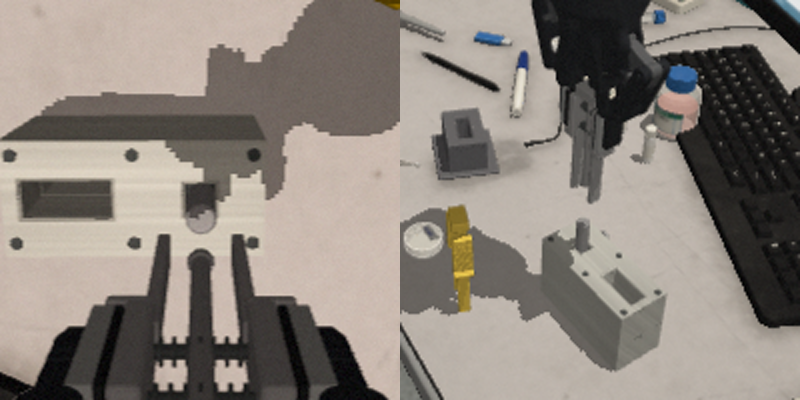

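The pin stands upright in the socket (left view about (200,215)) with its top at 99 mm. Next I carry the tongs back over the stand.

Request:
send_rows(
  deltas=[
    {"claw":0.59,"delta_pos":[-0.0037,0.04,0],"rot":[0,0,0]},
    {"claw":0.59,"delta_pos":[-0.0037,0.04,0],"rot":[0,0,0]},
    {"claw":0.59,"delta_pos":[-0.0036,0.04,0],"rot":[0,0,0]},
    {"claw":0.59,"delta_pos":[-0.0037,0.04,0],"rot":[0,0,0]},
    {"claw":0.59,"delta_pos":[-0.0036,0.04,0],"rot":[0,0,0]},
    {"claw":0.59,"delta_pos":[-0.0036,0.0402,0],"rot":[0,0,0]},
    {"claw":0.59,"delta_pos":[0,0,0],"rot":[0,0,0.1]},
    {"claw":0.59,"delta_pos":[0,0,0],"rot":[0,0,0.1]},
    {"claw":0.59,"delta_pos":[0,0,0],"rot":[0,0,0.1]},
    {"claw":0.59,"delta_pos":[0,0,0],"rot":[0,0,0.1]},
  ],
)

```text
t: 24.55
ee_pos: [477.1, 373.4, 210.7]
tool_rot: [[-0.945, 0.329, -0.001], [0.329, 0.945, -0.001], [0.0, -0.001, -1.0]]
contact_force: [-0.2, 0.6, -1.4]
grip_width: 35.1
grasp_force: 5.8
```

Request:
send_rows(
  deltas=[
    {"claw":0.59,"delta_pos":[0,0,0.006],"rot":[0,0,0.004]},
    {"claw":0.59,"delta_pos":[0,0,0.015],"rot":[0,0,0]},
    {"claw":0.59,"delta_pos":[0,0,0.02],"rot":[0,0,0]},
    {"claw":0.59,"delta_pos":[0,0,0.02],"rot":[0,0,0]},
    {"claw":0.59,"delta_pos":[0,0,0.009],"rot":[0,0,0]},
    {"claw":0.59,"delta_pos":[0,0,0],"rot":[0,0,0]},
    {"claw":0.59,"delta_pos":[0,0,0],"rot":[0,0,0]},
    {"claw":0.59,"delta_pos":[0,0,0],"rot":[0,0,0]},
    {"claw":0.59,"delta_pos":[0,0,0],"rot":[0,0,0]},
    {"claw":0.59,"delta_pos":[0,0,0],"rot":[0,0,0]},
  ],
)

```text
t: 25.55
ee_pos: [477.6, 373.9, 142.0]
tool_rot: [[-0.945, 0.328, 0.001], [0.328, 0.945, 0.001], [-0.001, 0.001, -1.0]]
contact_force: [-0.4, -0.5, -0.2]
grip_width: 34.8
grasp_force: 5.8
```

Request:
send_rows(
  deltas=[
    {"claw":0.59,"delta_pos":[0.0002,-0.0003,0.006],"rot":[0,0,0]},
    {"claw":0.59,"delta_pos":[0,0,0.006],"rot":[0,0,0]},
    {"claw":0.59,"delta_pos":[0,0,0.004],"rot":[0,0,0]},
    {"claw":0.59,"delta_pos":[0,0,0.003],"rot":[0,0,0]},
    {"claw":0.59,"delta_pos":[0,0,0.003],"rot":[0,0,0]},
    {"claw":0.59,"delta_pos":[0,0,0.003],"rot":[0,0,0]},
    {"claw":0.59,"delta_pos":[0,0,0.003],"rot":[0,0,0]},
    {"claw":0.59,"delta_pos":[0,0,0.003],"rot":[0,0,0]},
    {"claw":0.59,"delta_pos":[0,0,0],"rot":[0,0,0]},
    {"claw":0.59,"delta_pos":[0,0,0],"rot":[0,0,0]},
  ],
)

```text
t: 26.55
ee_pos: [477.1, 373.3, 110.4]
tool_rot: [[-0.944, 0.329, -0.0], [0.329, 0.944, -0.0], [-0.0, -0.0, -1.0]]
contact_force: [-0.7, 0.7, -0.9]
grip_width: 34.8
grasp_force: 5.8
```

Request:
send_rows(
  deltas=[
    {"claw":0.59,"delta_pos":[0,0,0.004],"rot":[0,0,0]},
    {"claw":0.59,"delta_pos":[0,0,0.005],"rot":[0,0,0]},
    {"claw":0.59,"delta_pos":[0,0,0.005],"rot":[0,0,0]},
    {"claw":0.59,"delta_pos":[0,0,0.004],"rot":[0,0,0]},
    {"claw":0.59,"delta_pos":[0,0,0.003],"rot":[0,0,0]},
    {"claw":0.59,"delta_pos":[0,0,0.003],"rot":[0,0,0]},
    {"claw":0.59,"delta_pos":[0,0,0.002],"rot":[0,0,0]},
    {"claw":0.59,"delta_pos":[0,0,0.001],"rot":[0,0,0]},
    {"claw":0.59,"delta_pos":[0,0,0],"rot":[0,0,0]},
    {"claw":0.59,"delta_pos":[0,0,0],"rot":[0,0,0]},
  ],
)

```text
t: 27.55
ee_pos: [477.2, 373.4, 83.5]
tool_rot: [[-0.944, 0.329, 0.0], [0.329, 0.944, 0.0], [-0.0, 0.0, -1.0]]
contact_force: [0.1, 0.5, -0.6]
grip_width: 34.7
grasp_force: 5.8
```

Another 1.5 mm to the floor, then open.

Request:
send_rows(
  deltas=[
    {"claw":0.59,"delta_pos":[0,0,0.001],"rot":[0,0,0]},
    {"claw":0.59,"delta_pos":[0,0,0.001],"rot":[0,0,0]},
    {"claw":0.59,"delta_pos":[0,0,0],"rot":[0,0,0]},
    {"claw":0.57,"delta_pos":[0,0,0],"rot":[0,0,0]},
    {"claw":0.54,"delta_pos":[0,0,0],"rot":[0,0,0]},
    {"claw":0.5,"delta_pos":[0,0,0],"rot":[0,0,0]},
    {"claw":0.45,"delta_pos":[0,0,0],"rot":[0,0,0]},
    {"claw":0.35,"delta_pos":[0,0,0],"rot":[0,0,0]},
    {"claw":0.25,"delta_pos":[0,0,0],"rot":[0,0,0]},
    {"claw":0.15,"delta_pos":[0,0,0],"rot":[0,0,0]},
  ],
)

```text
t: 28.55
ee_pos: [477.1, 373.4, 81.4]
tool_rot: [[-0.945, 0.329, 0.0], [0.329, 0.945, 0.0], [-0.0, 0.0, -1.0]]
contact_force: [0.4, 1.1, 0.0]
grip_width: 72.3
grasp_force: 0.0
```

Request:
send_rows(
  deltas=[
    {"claw":0.15,"delta_pos":[0,0,0],"rot":[0,0,0]},
    {"claw":0.15,"delta_pos":[0,0,-0.005],"rot":[0,0,0]},
    {"claw":0.15,"delta_pos":[0,0,-0.01],"rot":[0,0,0]},
    {"claw":0.15,"delta_pos":[0,0,-0.02],"rot":[0,0,0]},
    {"claw":0.15,"delta_pos":[0,0,-0.025],"rot":[0,0,0]},
    {"claw":0.15,"delta_pos":[0,0,-0.025],"rot":[0,0,0]},
    {"claw":0.15,"delta_pos":[0,0,-0.02],"rot":[0,0,0]},
    {"claw":0.15,"delta_pos":[0,0,-0.015],"rot":[0,0,0]},
    {"claw":0.15,"delta_pos":[0,0,0],"rot":[0,0,0]},
    {"claw":0.15,"delta_pos":[0,0,0],"rot":[0,0,0]},
  ],
)

```text
t: 29.55
ee_pos: [476.8, 373.2, 201.2]
tool_rot: [[-0.945, 0.328, -0.0], [0.328, 0.945, -0.0], [0.0, -0.0, -1.0]]
contact_force: [-0.8, -0.1, -1.0]
grip_width: 72.4
grasp_force: 0.0
```

```bash
python3 - <<'E'
from h import *
s=arm.get_state(); print(s["t"],s["ee_pos"],s["contact_force"],s["grip_width"])
c=arm.read_camera("wrist"); W=cloud(c)
d=arm.read_camera("scene");D=cloud(d)
a=cv2.resize(c["color"][100:300,185:385,::-1],(400,400),interpolation=cv2.INTER_CUBIC)
b=cv2.resize(d["color"][170:370,240:440,::-1],(400,400),interpolation=cv2.INTER_CUBIC)
cv2.imwrite("pics/w8.png",np.hstack([a,b]))
print("tongs top",fit(W,106,125,(450,505),(350,400)))
m=(abs(W[...,0]-477)<10)&(abs(W[...,1]-373.5)<10)&(W[...,2]>100)&(W[...,2]<130);print(np.median(W[m],0))
X=D;m=(abs(X[...,0]-472.5)<12)&(abs(X[...,1]-132.5)<12)&(X[...,2]>80)&(X[...,2]<112); p=X[m]
print(len(p),np.median(p,0).round(1),np.percentile(p[:,2],95).round(1))
E
```

```text
29.55 [476.84179596 373.22858487 201.18700174] [-0.83359713 -0.0736569  -1.0461575 ] 72.35959596329656
tongs top (877, array([477. , 373.3]), array([24.6, 16.3]), 70.4)
[475.90291002 373.74725685 113.3848068 ]
78 [471.  131.   94.8] 101.3
```

View pics/w8.png

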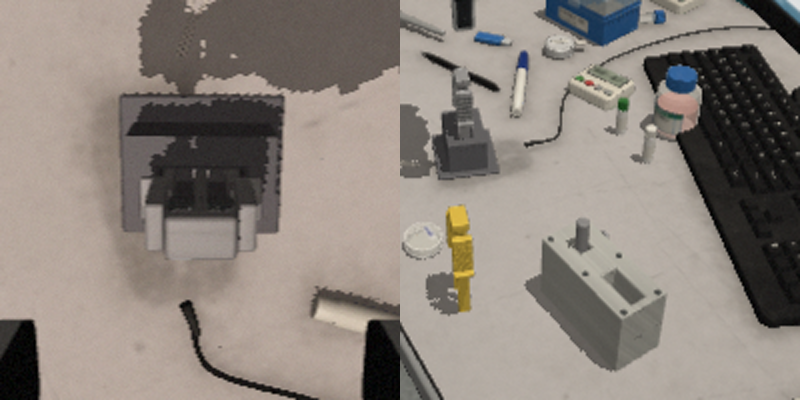

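The tongs stand upright in the stand, with their top at 113–115 mm. The pin is in the socket, the vials and dish are undisturbed, and the gripper is clear.

```bash
python3 -c "
from bench import arm
print(arm.sign_off())"
```

```text
the job is handed in; nothing more can be done
None
```

The job is handed in (the hand-in returned no verdict): the pin stands in the socket, pressed with an estimated 12–16 N on the pad from the wrist force reading, the tongs are back upright in their stand, the robot is clear, and the vials and dish looked undisturbed.

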